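# Refit the rotor of a mini-centrifuge on its drive pins

## Task

The cleaned rotor of the mini-centrifuge stands beside the machine. Set it on the spindle and gently work it round until its drive holes drop over the two drive pins and it sits fully home, then close the lid. Never force the rotor against the machine, and do not disturb the bottle, the label roll or the marker.

Things in the scene. Friction and masses are not known exactly. Their poses are not given: they have to be found in the camera images.
- rotor_centre (a point): Loose round silvery aluminium rotor, 92 mm across, 58 mm high with its handle, about 0.18 kg, at the start standing upright on the table. This point is on its axis, half-way up (29 mm above the underside); z points up the axis. Its round body with eight tube places on a sloping shoulder takes up the lower 30 mm.
- rotor_handle (a point): Centre of the rotor's grey bar handle, the part to take hold of, 44 mm above the underside. The bar is 42 mm long along this point's x, 12 mm thick along its y, and reaches from 30 mm (top of the round body) to 58 mm above the underside.
- rotor_bore (a point): Centre of the rotor's underside, mouth of its central blind bore: 9 mm wide, 27 mm deep, countersunk to 18 mm. Four equal drive holes lie round it, on +x, +y, -x and -y, each 8.5 mm wide round the circle, 12 to 31 mm from the axis, 12 mm deep; a quarter turn therefore changes nothing.
- centrifuge: White round mini-centrifuge, 168 mm across, fixed. Origin: centre of its underside, on the spindle axis, at table height; z up. Its console (reaching 112 mm from the axis, 55 mm high) is at -x, the lid hinge at +x. Its open chamber is 120 mm wide, rim 72 mm above the table. The rotor must never be pressed or wrenched against it with over 30 N: that would bend the drive.
- spindle_tip (a point): Tip of the steel spindle on the centrifuge's axis, 71 mm above the table. The spindle is 8 mm thick up to 64 mm above the table, then tapers to the tip; the rotor's bore goes over it.
- drive_flange (a point): Centre of the hub's flat flange (60 mm across), 45 mm above the table, on which the rotor rests when home (its centre then 74 mm, its handle 75 to 103 mm above the table). Two upright drive pins stand on it, opposite each other, 22 mm from the axis, 6 mm thick, 4.5 mm high. A brake holds the hub at whatever angle it stopped; that differs each time and is not reported.
- pin_circle (a point): Point on the axis at the height of the pin tops, 49.5 mm above the table. A rotor set on the spindle rides on the pin tops, 4.5 mm too high, and turns easily; within a quarter turn its holes come over the pins (3 degrees of play either way), it falls home by its own weight if not held up, and then will hardly turn.
- lid_tab (a point): Point on the lid's finger tab, a ledge 50 mm wide, 5 mm thick, standing 22 mm out from the lid's front wall. The point is in the middle of its outer face, 10 mm in from the free edge; z is the outward normal there, -x points to the free edge. Lid open: the tab stands upright, outer face to the back. Lid shut: the outer face is on top, 81 mm above the table.
- lid_hinge (a point): Middle of the lid's hinge axis at the back of the machine, 88 mm behind the spindle axis, 76 mm above the table; the axis runs along the centrifuge's y. The tab point lies 178 mm from it.
- lid (a joint): Angle of the smoked dome lid (154 mm across, 33 mm deep) about its hinge, rad: 0 shut, growing as it opens; at the start 1.5 to 1.65 (about upright; stop at 1.9). Stiff hinge: it stays where it is left, 1 to 2 N at the tab moves it. It shuts only over a rotor that is home.
- bottle_centre (a point): Centre of a white dropper bottle with white cap, 27 mm wide, 82 mm high, standing on the table. To be left alone.
- roll_centre (a point): Centre of a roll of blank labels lying flat, 61 mm wide, 25 mm high. To be left alone.
- marker_centre (a point): Centre of a slate-grey marker pen lying on the table, 129 mm long along this point's y, 14 mm thick. To be left alone.
Mind the look-alikes: they are no part of the job. What is shaped like the part that bears rotor_centre but red is not meant.

How it is judged:
On the way:
1. the rotor sits fully home on the flange, its holes over the drive pins, with the lid still open (z of rotor_centre in the frame of centrifuge between 0.072 and 0.0757 m and horizontal distance between rotor_centre and spindle_tip below 0.003 m and angle between rotor_centre's own z axis and vertical below 0.04 rad and value of joint lid above 1 rad), for 0.2 s.
At the end, for the whole second after the job is handed in: the rotor is fully home on the drive hub: centre within 3 mm of the spindle axis, no more than 1.7 mm above its seated height, level within 0.04 rad; the lid is shut to within 0.03 rad (z of rotor_centre in the frame of centrifuge between 0.072 and 0.0757 m and horizontal distance between rotor_centre and spindle_tip below 0.003 m and angle between rotor_centre's own z axis and vertical below 0.04 rad and value of joint lid below 0.03 rad); the robot touches nothing.
It fails at once if the rotor is forced against the machine with more than 30 N (contact force between rotor and centrifuge above 30 N).
It fails at once if the bottle is moved by more than 20 mm (distance of bottle_centre from where it was at the start of the episode above 0.02 m).
It fails at once if the label roll is moved by more than 20 mm (distance of roll_centre from where it was at the start of the episode above 0.02 m).
It fails at once if the marker is moved by more than 20 mm (distance of marker_centre from where it was at the start of the episode above 0.02 m).
It also fails if it takes over 72 s, if anything falls off the work surface, if the arm or the gripper's body presses on something with over 40 N, if the wrist force passes 120 N, or if a joint passes its speed limit or range.

## Robot

A 6-joint arm with a two-finger parallel gripper is mounted at the origin on a cart in front of the work surface, level with it; the furniture and walls round the work are solid. World frame = base frame: x ahead of the robot, y to its left, z up, the work surface at z = 0. Lengths are in m, angles in rad, forces in N, time in s.
With the tool pointing down it reaches from about 0.275 to 0.725 m from the base axis. Payload 15.9 kg.
Tool frame: the origin (TCP) lies on the centre line of the jaws, within the pads' length; the fingertips stand 14 mm ahead of it and the grasp point (between the pads) lies 5 mm behind it; z points along the fingers, y is the line along which they close (so a half turn about z gives the same grasp; the last joint's range is limited). The gripper opens to 85 mm and grips with 20 to 120 N. Pads are 22 mm wide; open, the fingers measure 114 mm over their backs; the gripper's body (76 mm by 85 mm) begins 54 mm behind the grasp point. The pads swing forward as they close: fully open they stand 13 mm farther back than shut.
Start: joints at [1.2, 0.213, -0.034, 1.323, 0, 1.571], TCP at [0.181, 0.466, 0.245] pointing down, gripper open.
Joint ranges: [-2.98, 2.98], [-0.74, 1.72], [-1.14, 1.35], [-2.1, 2.04], [-1.57, 1.44], [-3.14, 3.14]. Speed limits (rad/s): [1.89, 1.89, 2.39, 2.57, 3.14, 3.14].

## Interface

Orientations are given as a 3x3 rotation matrix whose columns are the frame's x, y, z axes.
In Python, from workcell import move_to, move_l, goto_joints, grip, pause, ik, get_obs, get_image, camera_model, PlanningError, close_job gives the robot as it stands. Calls block until the motion is done:
- move_to(position, orientation): joint-space move of the TCP to a pose.
- move_l(position, ori=None, vel=0.15, threshold=None): straight line of the TCP; ori=None keeps the orientation; vel is the mean speed in m/s. With threshold (N) it stops when the force on the tool has changed by that much, and returns True; else False.
- goto_joints(angles): joint-space move.
- grip(opening, strength=None): opening from 0.0 (shut) to 1.0 (fully open); strength is the grip in N (None keeps the last); returns when the fingers have stopped.
- pause(seconds).
- ik(position, orientation): joint angles nearest the present ones, or None.
- get_obs(): the state.
- get_image(name): name is "scene" or "top" or "wrist"; returns the picture (384x512x3 uint8, red, green, blue); there is no depth.
- camera_model(name): a dict with "mtx" (3x3 intrinsics, pixels), "rvec" (rotation vector, rad) and "tvec" (3), from world to camera coordinates, as OpenCV has them. Camera axes: x right, y down, z forward; pixel columns grow to the right and rows downward; lengths in m; the calibration is good to about 2 mm. A picture is of the moment at which its call begins: read the wrist's pose just before it. camera_model takes no time and is no camera call; for the wrist camera it gives the pose at the moment of the call.
A pose or a line that the arm cannot do raises PlanningError and nothing moves.
- close_job(): hands the job in; it is judged then, once.
The state is a dict: "clock": time; "joint_pos": joint angles; "qd": joint speeds; "effort": joint torques, N m; "eef_pos": TCP position; "tcp_rot": TCP orientation; "contact_force": force on the tool from outside, world axes, zero at the start; "wrist_torque": the same for the moment, N m; "grip_width": opening from 0.0 (shut) to 1.0 (fully open); "finger_force": force on a finger pad.
Only numpy, scipy, OpenCV 4.12 (cv2) and the standard library are available. Lean on these libraries where they do the work, as an engineer would, in place of code of your own. Each camera call takes 0.05 s, during which the arm holds its last target. There are 200 camera calls.

## Working session

There is one attempt and no reset: what is moved stays moved. The work goes in short steps, each a Python script; the robot and the scene stay as the last script left them, time stands still between calls to the robot, and variables do not carry over. Pictures are saved under pics/ and viewed, at most 10 in all, crops included, and the job is handed in when it is done.

```bash
ls; mkdir -p pics
python3 - <<'E'
from workcell import *
import cv2,numpy as np
a=get_image("scene");b=get_image("top")
cv2.imwrite("pics/scene.png",cv2.cvtColor(a,cv2.COLOR_RGB2BGR));cv2.imwrite("pics/top.png",cv2.cvtColor(b,cv2.COLOR_RGB2BGR))
for n in("scene","top"):
  m=camera_model(n);R=cv2.Rodrigues(m["rvec"])[0];print(n,m["mtx"].round(1).tolist(),(-R.T@np.ravel(m["tvec"])).round(3),R.round(2).tolist())
print(get_obs()["clock"])
E
```

```text
pics
scene [[361.1, 0.0, 244.5], [0.0, 361.1, 191.9], [0.0, 0.0, 1.0]] [0.059 0.865 0.766] [[-0.83, -0.56, -0.02], [-0.35, 0.55, -0.76], [0.44, -0.62, -0.65]]
top [[494.8, 0.0, 260.0], [0.0, 494.8, 181.3], [0.0, 0.0, 1.0]] [0.301 0.228 1.357] [[-0.01, -1.0, 0.01], [-0.98, 0.01, -0.18], [0.18, -0.02, -0.98]]
0.1
```

View pics/scene.png

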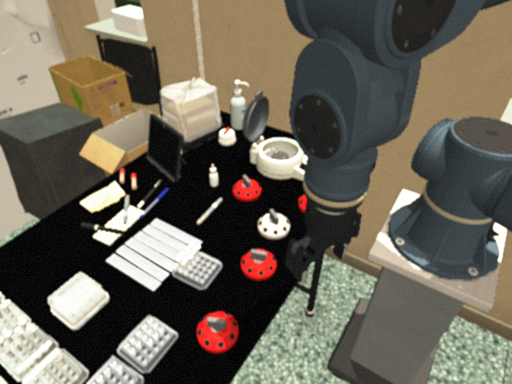

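View pics/top.png

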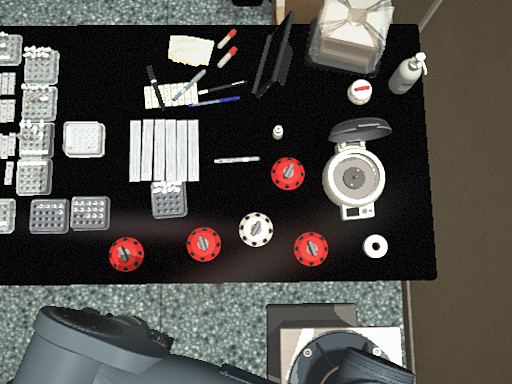

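The top view shows the silvery rotor at about (256,230), with red look-alikes around it. The centrifuge is at (354,177), with its console at (358,211) and its lid at (360,130). The roll is at (375,246), the bottle at (278,131) and the marker at (237,159). I'll use these for rough positions and refine them with the wrist camera.

```bash
cat > h.py <<'E'
from workcell import *
import cv2,numpy as np
def ray(m,uv,z):
    R=cv2.Rodrigues(np.array(m["rvec"],float))[0];c=-R.T@np.ravel(m["tvec"])
    d=R.T@np.linalg.inv(m["mtx"])@np.array([uv[0],uv[1],1.]);return c+d*(z-c[2])/d[2]
def px(m,p): return cv2.projectPoints(np.array([p],float),np.array(m["rvec"],float),np.array(m["tvec"],float),np.array(m["mtx"]),None)[0].ravel()
def down(yaw):  # tool z down, tool y (closing line) at world angle yaw
    y=np.array([np.cos(yaw),np.sin(yaw),0]);z=np.array([0,0,-1.]);return np.column_stack([np.cross(y,z),y,z])
def snap(n,f):
    m=camera_model(n);a=cv2.cvtColor(get_image(n),cv2.COLOR_RGB2BGR);cv2.imwrite("pics/"+f,a);return m,a
E
python3 - <<'E'
from h import *
m=camera_model("top")
for n,uv,z in(("rotor",(256,230),.03),("cf",(354,177),.072),("console",(358,211),.055),("hinge",(358,146),.076),("roll",(375,246),.025),("bottle",(278,131),.08),("marker",(237,159),.01),("red",(311,249),.03),("red2",(288,173),.03)): print(n,ray(m,uv,z).round(3))
o=get_obs();w=camera_model("wrist");R=cv2.Rodrigues(w["rvec"])[0];c=-R.T@np.ravel(w["tvec"])
print(w["mtx"],o["tcp_rot"].round(3) if hasattr(o["tcp_rot"],'round') else o["tcp_rot"])
T=np.array(o["tcp_rot"]);print("cam in tool",(T.T@(c-np.array(o["eef_pos"]))).round(3),(T.T@R.T).round(3))
E
```

```text
rotor [0.408 0.219 0.03 ]
cf [ 0.542 -0.042  0.072]
console [ 0.453 -0.052  0.055]
hinge [ 0.625 -0.056  0.076]
roll [ 0.362 -0.1    0.025]
bottle [0.668 0.158 0.08 ]
marker [0.608 0.27  0.01 ]
red [0.356 0.073 0.03 ]
red2 [0.563 0.13  0.03 ]
[[267.40559288   0.         255.95922011]
 [  0.         267.40559288 190.65326081]
 [  0.           0.           1.        ]] [[-0.932  0.362 -0.   ]
 [ 0.362  0.932 -0.001]
 [ 0.    -0.001 -1.   ]]
cam in tool [ 0.078  0.001 -0.128] [[ 0.    -0.953 -0.303]
 [ 1.     0.     0.   ]
 [-0.    -0.303  0.953]]
```

Run:
```python
from h import *
r=np.array([.408,.219]);c=np.array([.542,-.042])
R0=down(np.pi/2) 
print(R0[:,0])
move_to([r[0]+.05,r[1],.16],R0); pause(.3); m,a=snap("wrist","w1.png"); np.savez("w1.npz",**m); print(px(m,[*r,.03]))
move_to([c[0]+.02,c[1],.21],R0); pause(.3); m,a=snap("wrist","w2.png"); np.savez("w2.npz",**m); print(px(m,[*c,.05]),get_obs()["clock"])
cv2.imwrite("pics/w12.png",cv2.resize(np.hstack([cv2.imread("pics/w1.png")[:,60:460],a[:,60:460]]),(800,384)))
```

```text
[-1.000000e+00  6.123234e-17  0.000000e+00]
[254.55201011 136.45077971]
[254.43094936 161.28075157] 3.3167
```

View pics/w12.png

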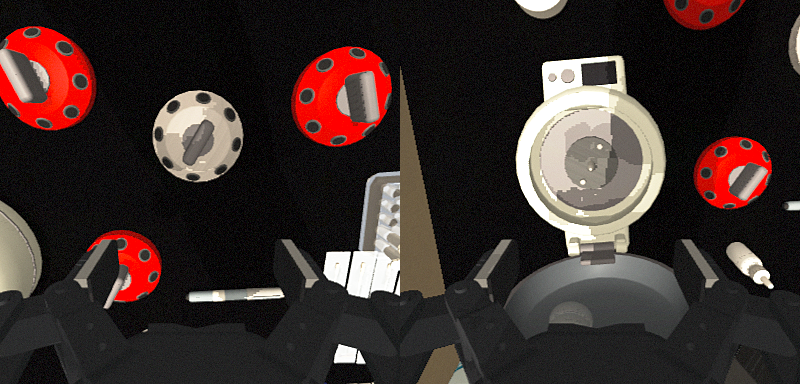

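Left (rotor view): the silver rotor is at about (257,136) in w1, with its bar slanting up and to the right. Right (centrifuge view): the spindle is near (250,165) in w2, and two bright pins show near (259,147) and (243,183). I'll zoom in and measure these.

Run:
```python
from h import *
a=cv2.imread("pics/w1.png");b=cv2.imread("pics/w2.png")
m1=dict(np.load("w1.npz"));m2=dict(np.load("w2.npz"))
# rotor outline
hsv=cv2.cvtColor(a,cv2.COLOR_BGR2HSV);k=((hsv[...,2]>45)&(hsv[...,1]<110)).astype(np.uint8);k[:,:195]=0;k[:,320:]=0;k[:80]=0;k[200:]=0
cs=max(cv2.findContours(k,0,2)[0],key=cv2.contourArea);e=cv2.fitEllipse(cv2.convexHull(cs));print("rotor",e)
for z in(.005,.01,.015,.03):print(z,ray(m1,e[0],z).round(4))
# centrifuge outer ring
hsv=cv2.cvtColor(b,cv2.COLOR_BGR2HSV);k=(hsv[...,2]>60).astype(np.uint8);k[:,:160]=0;k[:,340:]=0;k[245:]=0;k[:60]=0
k=cv2.morphologyEx(k,cv2.MORPH_OPEN,np.ones((3,3)))
u=cv2.resize(a[90:190,210:310],(400,400),interpolation=2);v=cv2.resize(b[115:215,200:300],(400,400),interpolation=2)
cv2.imwrite("pics/z.png",np.hstack([u,v]))
g=b[115:215,200:300].max(2);q=(g>200).astype(np.uint8);n,l,s,ce=cv2.connectedComponentsWithStats(q)
for i in range(1,n):
  if 2<s[i,4]<60:print((ce[i]+[200,115]).round(1),s[i,4],ray(m2,ce[i]+[200,115],.0495).round(4))
```

```text
rotor ((257.4013366699219, 135.81033325195312), (91.01327514648438, 92.24420928955078), 178.80303955078125)
0.005 [0.41   0.2218 0.005 ]
0.01 [0.4095 0.2218 0.01  ]
0.015 [0.409  0.2218 0.015 ]
0.03 [0.4074 0.2217 0.03  ]
[262.2 127.5] 6 [ 0.506  -0.0338  0.0495]
[241.2 129.8] 4 [ 0.5084 -0.0559  0.0495]
[247.3 131.3] 3 [ 0.51   -0.0495  0.0495]
[244.3 135.9] 58 [ 0.5148 -0.0527  0.0495]
[228.2 134.8] 4 [ 0.5136 -0.0698  0.0495]
[266.6 138.2] 25 [ 0.5171 -0.029   0.0495]
[259.  146.1] 20 [ 0.5256 -0.037   0.0495]
[250.1 168.9] 8 [ 0.5506 -0.0468  0.0495]
[242.3 181.8] 22 [ 0.5654 -0.0556  0.0495]
[259. 188.] 3 [ 0.5726 -0.0369  0.0495]
```

View pics/z.png

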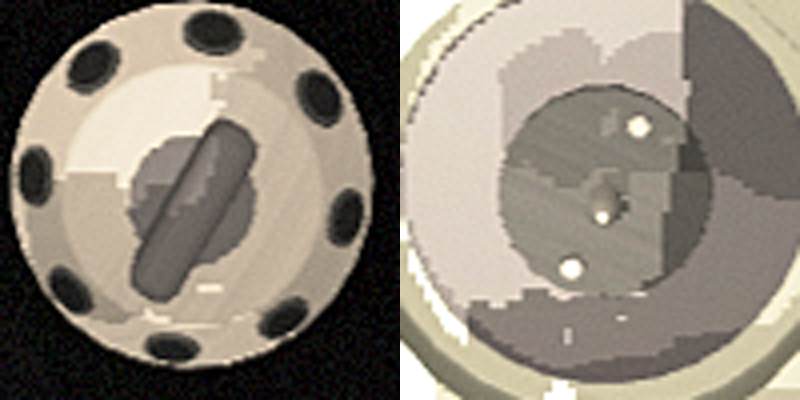

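The zoom confirms the pins at w2 (259,146) and (242,182) and the spindle tip near (250.5,168). The handle's long edges run from zoom (210,125) to (137,262) and from (250,160) to (180,295). So the handle is at about -28°, only a few degrees from the pin line.

Run:
```python
from h import *
m1=dict(np.load("w1.npz"));m2=dict(np.load("w2.npz"))
P=lambda x,y,z:ray(m1,(210+x/4-.4,90+y/4-.4),z)[:2]
e1=P(210,125,.058),P(137,262,.058);e2=P(250,160,.058),P(180,295,.058)
an=[np.arctan2(*(b-a)[::-1]) for a,b in(e1,e2)];print("handle",np.degrees(an))
d=np.array([np.cos(np.mean(an)),np.sin(np.mean(an))])
print("lower end - 21mm",P(153,301,.058)-.021*d)
print("tip",ray(m2,(250.3,168.6),.071),"pin mid",(.5455,-.0463),"pin angle",np.degrees(np.arctan2(-.0556+.037,.5654-.5256)))
b=np.array([.4092,.2218]);R=down(np.mean(an)+np.pi/2)
move_to([*b,.13],R);print(get_obs()["contact_force"])
print(move_l([*b,.049],vel=.08,threshold=8))
grip(0,40);o=get_obs();print(o["grip_width"],o["finger_force"],o["eef_pos"],o["contact_force"])
move_l([*b,.16],vel=.12);pause(.3);snap("wrist","w3.png");o=get_obs();print(o["grip_width"],o["contact_force"],o["wrist_torque"],o["clock"])
```

```text
handle [-28.44303115 -27.04221852]
lower end - 21mm [0.41090708 0.22303503]
tip [ 0.54536473 -0.04610097  0.071     ] pin mid (0.5455, -0.0463) pin angle -25.04840930523673
[ 0.20355051 -0.4662286  -0.20480581]
False
0.12465211059157921 41.905517578125 [0.40928737 0.22182508 0.04909604] [-0.81632086 -0.03271603  2.32176917]
0.1304800600533018 [ 0.15260057  0.27637685 -1.96266539] [-0.00787224 -0.03066893 -0.00089271] 7.775
```

View pics/w3.png

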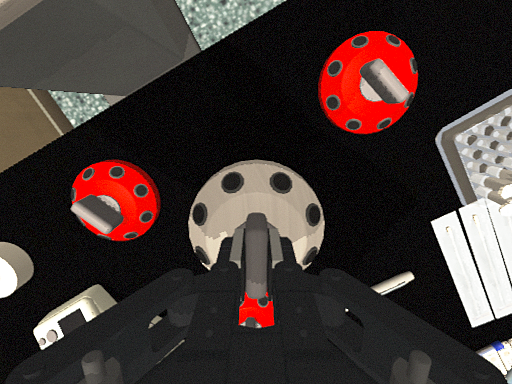

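The rotor is held level: its disc spans about (190..325, 160..270) and the handle is between the pads. I'll fit the visible arc to check its offset along the bar, then go above the spindle and lower gently.

Run:
```python
from h import *
from scipy.optimize import least_squares
m=camera_model("wrist");a=cv2.imread("pics/w3.png");o=get_obs();T=np.array(o["tcp_rot"]);t=np.array(o["eef_pos"])
def fit(m,a,x0,x1,y0,y1,z,c0):
    hsv=cv2.cvtColor(a,cv2.COLOR_BGR2HSV);k=((hsv[...,2]>45)&(hsv[...,1]<110)).astype(np.uint8);r=np.zeros_like(k);r[y0:y1,x0:x1]=k[y0:y1,x0:x1]
    c=max(cv2.findContours(r,0,1)[0],key=cv2.contourArea)[:,0,:];c=c[(c[:,1]<y1-2)]
    h=cv2.convexHull(c)[:,0,:];w=np.array([ray(m,p,z)[:2] for p in h if p[1]<y1-3])
    s=least_squares(lambda q:np.hypot(*(w-q[:2]).T)-q[2],[*c0,.046],loss="soft_l1",f_scale=.0005);return s.x,np.sqrt(np.mean(s.fun**2))
x,e=fit(m,a,180,335,150,235,o["eef_pos"][2]-.049+.01,t[:2]);print("held centre",x,e,"offset in tool",T.T@np.array([*(x[:2]-t[:2]),0]))
m1=dict(np.load("w1.npz"));print("table",fit(m1,cv2.imread("pics/w1.png"),195,320,80,200,.01,[.409,.222]))
```

```text
held centre [0.40984241 0.22209611 0.0460878 ] 0.0004212523785394878 offset in tool [-5.25260288e-04  6.50126971e-04 -3.61113778e-07]
table (array([0.41190768, 0.22182393, 0.04665373]), np.float64(0.00013001508865589725))
```

Run:
```python
from h import *
R=down(np.radians(-25+90));c=np.array([.5454,-.0462])+np.array([.0005,-.0002])*0
move_to([*c,.16],R);pause(.3);f0=np.array(get_obs()["contact_force"]);print(f0)
for z in(.122,.114,.107,.1):
    s=move_l([*c,z],vel=.03,threshold=6);o=get_obs();print(z,s,np.round(o["eef_pos"],4),np.round(o["contact_force"]-f0,2),np.round(o["wrist_torque"],3))
    if s:break
print(o["clock"])
```

```text
[-0.29174098  0.62405936 -2.14979158]
0.122 False [ 0.5455 -0.0462  0.1222] [ 0.45 -0.33  1.01] [-0.013  0.025  0.057]
0.114 False [ 0.5452 -0.0462  0.1138] [-0.67 -0.5   0.17] [-0.001  0.019 -0.031]
0.107 False [ 0.5452 -0.0462  0.1068] [ 0.79 -0.83  0.52] [-0.021  0.076  0.027]
0.1 True [ 0.5446 -0.0461  0.1037] [ 0.9  -1.37 -0.08] [ 0.017  0.061 -0.025]
11.65
```

Run:
```python
from h import *
f0=np.array([-.29,.62,-2.15])
for z in(.102,.1,.0985,.097):
    p=get_obs()["eef_pos"]
    s=move_l([p[0],p[1],z],vel=.015,threshold=6);pause(.2);o=get_obs();print(z,s,np.round(o["eef_pos"],4),np.round(o["contact_force"]-f0,2),np.round(o["wrist_torque"],3))
    if s:break
snap("wrist","w4.png");print(o["clock"])
```

```text
0.102 False [ 0.5446 -0.0461  0.1021] [-0.35  0.31 -0.28] [0.013 0.093 0.011]
0.1 False [ 0.5446 -0.0461  0.1   ] [ 0.49 -0.7  -0.05] [-0.037  0.153 -0.008]
0.0985 False [ 0.5446 -0.0461  0.0985] [-0.28 -1.3  -0.34] [-0.008  0.139  0.055]
0.097 False [ 0.5446 -0.0461  0.097 ] [ 0.62 -0.66  0.17] [-0.072  0.089  0.023]
13.525
```

View pics/w4.png

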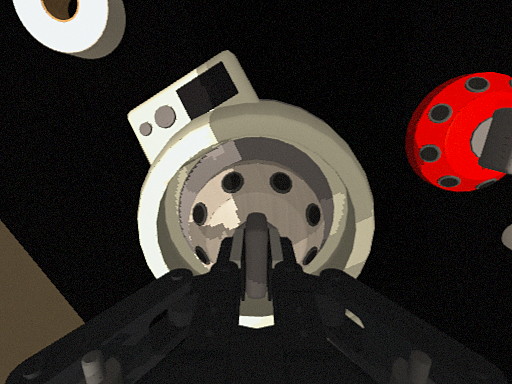

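The rotor is in the chamber and went below the pin-top height without resistance, so the holes are over the pins. I'll lower it the rest of the way and release.

Run:
```python
from h import *
f0=np.array([-.29,.62,-2.15])
for z in(.0955,.0942):
    p=get_obs()["eef_pos"]
    s=move_l([p[0],p[1],z],vel=.015,threshold=5);pause(.2);o=get_obs();print(z,s,np.round(o["eef_pos"],4),np.round(o["contact_force"]-f0,2),np.round(o["wrist_torque"],3))
    if s:break
grip(.35);pause(.3);o=get_obs();print(np.round(o["eef_pos"],4),o["contact_force"],o["grip_width"])
p=o["eef_pos"];s=move_l([p[0],p[1],.19],vel=.1);R=down(np.pi/2)
move_to([.5654,-.042,.21],R);pause(.3);m,a=snap("wrist","w5.png");np.savez("w5.npz",**m)
mt,b=snap("top","t5.png");ms,c=snap("scene","s5.png");np.savez("s5.npz",**ms)
u=cv2.resize(a[100:235,170:335],(490,400));v=cv2.resize(c[85:185,235:310],(300,400))
cv2.imwrite("pics/z5.png",np.hstack([u,v]));print(get_obs()["clock"])
```

```text
0.0955 False [ 0.5446 -0.0461  0.0955] [-0.29 -0.12  0.58] [0.003 0.065 0.008]
0.0942 False [ 0.5446 -0.0461  0.0942] [-0.01 -0.31  0.68] [-0.02   0.069  0.043]
[ 0.5446 -0.0461  0.0942] [-0.51282585 -0.12906727  1.12669155] 0.3464581192979688
17.1417
```

View pics/z5.png

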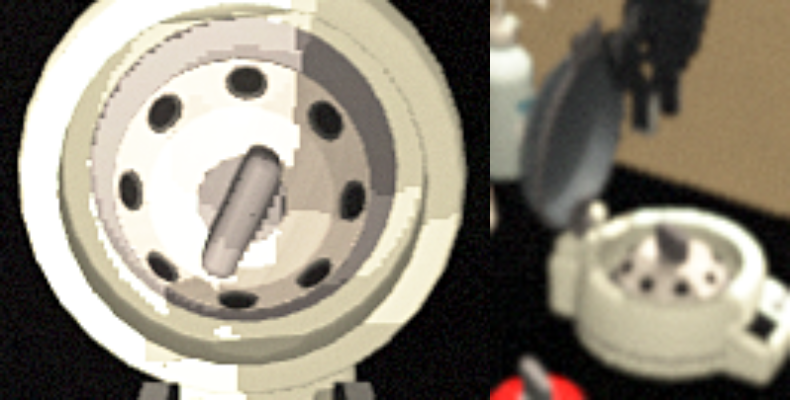

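The rotor is seated low in the chamber. The console and hinge edges slope by about -6 px over 81 px, so the machine's yaw is about +4°. I'll close the lid with shut fingers held vertically, going behind the tab and following its arc.

```bash
cat > lid.py <<'E'
from h import *
yaw=np.radians(4.2);e=np.array([np.cos(yaw),np.sin(yaw)]);A=np.array([.5453,-.0462]);R=down(np.pi/2+yaw)
def tcp(th,L=None):  # TCP for lid angle th; corner of finger block L mm in front of the tab's free edge
    if L is None: L=np.interp(np.degrees(th),[40,60],[.009,-.005])
    r=np.sqrt(.178**2-.005**2)
    q=max(0,-L); u=np.array([-np.cos(th),np.sin(th)]);n=np.array([np.sin(th),np.cos(th)])
    c=np.array([.088,.076])+(r+.010-q)*u+.005*n       # contact (along e from the spindle, height)
    s=c[0]-max(0,L)+.011
    return np.array([*(A+s*e),c[1]+.014])
E
python3 - <<'E'
from lid import *
m2=dict(np.load("w2.npz"))
for uv in((231,243),(287,240)):print(ray(m2,uv,.076).round(4))
for p in((203,64),(283,58)):print("console",ray(m2,p,.055).round(4))
st=tcp(np.pi/2)+np.array([.032*e[0],.032*e[1],0]);up=st+[0,0,.05]
for p in(up,st,*[tcp(np.radians(t)) for t in(90,75,60,40,20,0)]):print(np.round(p,3),ik(p,R) is not None)
E
```

```text
[ 0.6276 -0.0676  0.076 ]
[ 0.6238 -0.0063  0.076 ]
console [ 0.4459 -0.0916  0.055 ]
console [ 0.4406 -0.0145  0.055 ]
[ 0.681 -0.036  0.323] True
[ 0.681 -0.036  0.273] True
[ 0.649 -0.039  0.273] True
[ 0.602 -0.042  0.268] True
[ 0.557 -0.045  0.251] True
[ 0.495 -0.05   0.215] True
[ 0.461 -0.052  0.159] True
[ 0.448 -0.053  0.095] True
```

Run:
```python
from lid import *
grip(0,30)
p=get_obs()["eef_pos"];move_l([p[0],p[1],.33],ori=R)
st=tcp(np.pi/2)+np.array([.032*e[0],.032*e[1],0])
move_l(st+[0,0,.055]);print(move_l(st,threshold=8))
pause(.2);f0=np.array(get_obs()["contact_force"])
for t in(90,82,75,67,60,50,40,30,20,12):
    s=move_l(tcp(np.radians(t)),vel=.08,threshold=15);o=get_obs();print(t,s,np.round(o["eef_pos"],3),np.round(o["contact_force"]-f0,1))
    if s:break
snap("scene","s6.png");m,a=snap("wrist","w6.png");print(o["clock"])
c=cv2.imread("pics/s6.png")[80:200,225:325]
cv2.imwrite("pics/z6.png",np.hstack([cv2.resize(a,(440,330)),cv2.resize(c,(275,330))]))
```

```text
False
90 False [ 0.649 -0.039  0.273] [-1.   0.3  0.7]
82 False [ 0.624 -0.04   0.272] [ 0.3 -0.1  0.7]
75 False [ 0.602 -0.042  0.268] [-1.5  0.4  0.4]
67 False [ 0.578 -0.044  0.261] [-1.1  0.7  0.8]
60 False [ 0.557 -0.045  0.251] [-1.9  0.4  0.5]
50 False [ 0.526 -0.048  0.237] [-1.9  0.9  1. ]
40 False [ 0.495 -0.05   0.215] [-0.3 -0.1  1.1]
30 False [ 0.476 -0.051  0.189] [-1.3  0.5 -0.1]
20 False [ 0.461 -0.052  0.159] [-0.7 -0.1  0.6]
12 False [ 0.453 -0.053  0.134] [0.1 0.6 0.5]
25.3417
```

View pics/z6.png

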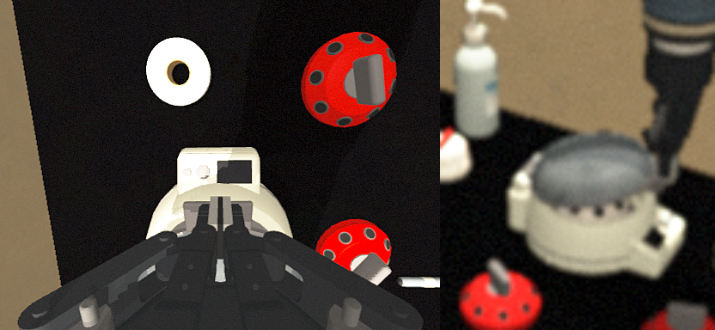

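The lid is following the fingers and is nearly shut, with the tab under the fingertips. Next I'll press it closed gently and back off.

Run:
```python
from lid import *
f0=np.array(get_obs()["contact_force"])
for t in(6,2):
    s=move_l(tcp(np.radians(t)),vel=.05,threshold=12);o=get_obs();print(t,s,np.round(o["eef_pos"],4),np.round(o["contact_force"]-f0,1))
p=tcp(0);s=move_l([p[0],p[1],.088],vel=.02,threshold=9);o=get_obs();print(s,np.round(o["eef_pos"],4),np.round(o["contact_force"]-f0,1))
move_l([p[0],p[1],.2],vel=.1);move_l([.38,.0,.3],vel=.2);pause(.3)
snap("top","t7.png");snap("scene","s7.png");m,a=snap("wrist","w7.png");print(get_obs()["clock"])
cv2.imwrite("pics/z7.png",np.hstack([cv2.resize(cv2.imread("pics/t7.png")[90:270,220:440],(418,342)),cv2.resize(cv2.imread("pics/s7.png")[100:200,235:320],(290,342))]))
```

```text
6 False [ 0.449  -0.0532  0.1144] [ 0.3 -0.5 -0.4]
2 False [ 0.4476 -0.0533  0.1012] [ 0.   0.1 -0.3]
True [ 0.448  -0.0534  0.0946] [-3.6  0.7 14.2]
29.3083
```

View pics/z7.png

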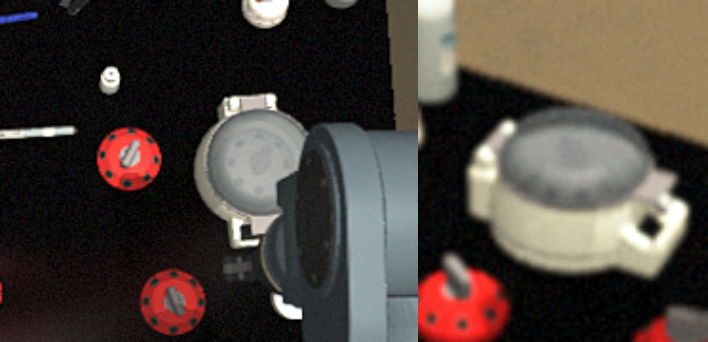

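The lid is flat and shut; contact came with the fingertips at 80.6 mm against an expected tab height of 81 mm. The bottle and marker look undisturbed and the arm is clear, so I'm handing in.

```bash
python3 -c "
from workcell import *
print(close_job())"
```

```text
the job is handed in; nothing more can be done
None
```

I set the rotor on the spindle, where it dropped over the drive pins and sits home, then closed the lid and handed the job in at about 29 s; no verdict came back.

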